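# Set the indexing table to its long scale line

## Task

Put the fingertips into the finger hole of the indexing table and push its dial round until the arrow on the dial lines up with the long scale line on the collar, the one at the pointed lug. Then take the hand clear, and leave the loose things beside the table where they lie.

Things in the scene. Friction and masses are not known exactly. Their poses are not given: they have to be found in the camera images.
- dial (a joint): Angle of the dial about its vertical axis, rad, growing counter-clockwise seen from above, range -3.0 to 3.0; at 0 the arrow points along the base's +x. It starts at 0.9 to 2.0; the long line lies at -0.7 to 0.3, so the short way is clockwise. Friction (0.12 N m, about 3 N of push at the finger hole) holds it wherever it is left: no spring, no detents, no coasting.
- table_centre (a point): The dial's axis at the height of its upper face, 36 mm above the bench. The aluminium dial, 170 mm across, turns inside the fixed steel collar; their upper faces are flush. Only a 2 mm high screw head, 20 mm across, stands up in the middle of the dial.
- finger_hole (a point): Centre of the mouth of the dial's only large hole: round, 60 mm in diameter, its centre 47 mm from the axis, on the side of the dial opposite the arrow; vertical walls, 24 mm deep, its floor (the base plate) 12 mm above the bench. It turns with the dial. The shut fingertips go in from above and push against its wall.
- index_tip (a point): Tip of the dark arrow on the dial's upper face, 85.5 mm from the axis, just inside the dial's rim. The arrow is a dark line 3 mm wide that ends in a 12 mm wide head pointing outwards.
- long_line (a point): Inner end of the long line on the collar, 85.5 mm from the axis, at the height of the arrow: where the arrow tip must come. The long line is dark, 3.5 mm wide, and crosses the collar's whole 21 mm width; beyond it a pointed lug on the collar's outside, 22 mm wide, reaches 123 mm from the axis. It is on the side away from the robot.
- wedge: Loose brown wooden wedge, 28 x 100 x 22 mm, lying to the right of the table; origin under its middle. To be left alone.
- collet_nut: Loose collet nut, 28 x 24 x 24 mm, right of the table; origin under its middle. To be left alone.
- offcut_block: Loose brown wooden block, 45 x 70 x 22 mm, in front and right of the table; origin under its middle. To be left alone.
- table_base: Bolted-down round grey base plate of the indexing table, 224 mm across, 12 mm thick, with three bolt lugs reaching 128 mm from the axis; origin on the dial's axis at bench height, z up. Does not move.
- collar: Fixed steel scale collar round the dial, 173 mm inside and 216 mm outside diameter, upper face 36 mm above the bench; origin on the dial's axis at bench height, its +x runs from the axis through the long line. Does not move. Scale lines every 10 degrees, 7 mm long and 1.4 mm wide, besides the long one.

How it is judged:
By the outcome, as a careful person would: the job done as asked, in the order asked, and still so for the second after the job is handed in, with the robot touching nothing.
It also fails if it takes over 48 s, if anything falls off the work surface, if the arm or the gripper's body presses on something with over 40 N, if the wrist force passes 120 N, or if a joint passes its speed limit or range.

## Robot

A 6-joint arm with a two-finger parallel gripper is mounted at the origin on a cart in front of the work surface, level with it; the furniture and walls round the work are solid. World frame = base frame: x ahead of the robot, y to its left, z up, the work surface at z = 0. Lengths are in m, angles in rad, forces in N, time in s.
With the tool pointing down it reaches from about 0.35 to 0.775 m from the base axis. Payload 7.3 kg.
Tool frame: the origin (TCP) lies on the centre line of the jaws, within the pads' length; the fingertips stand 14 mm ahead of it and the grasp point (between the pads) lies 5 mm behind it; z points along the fingers, y is the direction in which the jaws open and shut (so a half turn about z gives the same grasp; the last joint's range is limited). The gripper opens to 92 mm and grips with 3 to 60 N. Pads are 19 mm wide; open, the fingers measure 130 mm over their backs; the gripper's body (75 mm by 190 mm) begins 47 mm behind the grasp point.
Start: joints at [1.062, 0.342, 1.524, -0, 1.275, -0.146], TCP at [0.186, 0.491, 0.241] pointing down, gripper open.
Joint ranges: [-2.53, 2.53], [-0.77, 2.02], [0.04, 2.7], [-1, 4.14], [0.28, 2.66], [-3.11, 3.11]. Speed limits (rad/s): [2.57, 2.57, 3.14, 3.14, 3.14, 3.14].

## Interface

Orientations are given as [roll, pitch, yaw] about the fixed x, y, z axes, in that order (R = Rz(yaw) Ry(pitch) Rx(roll)).
In Python, from cell import telemetry, cams, robot gives the robot as it stands.
- The arm moves only by the tool servo_tool, never from a script. Its argument "targets" is text: rows parted by semicolons, each of 4 numbers parted by spaces: the shift along the tool's x, y, z in mm, then the turn about the tool's z in rad. In form: x y z yaw; .... A call has 1 to 20 rows; each row shifts and turns the pose as measured when the row begins, along the tool's axes as they then stand; what a row does not reach is not made up. A row lasts 1/8 s, in which the tool goes at most 62.5 mm and 10.7 degrees, less where a joint would pass 70% of its speed; a pose out of reach is approached as far as the arm can. A call with a gripper value outside its range is refused whole. "hand" is the opening, from 0 (shut) to 1 (fully open), set as the call begins (left out, the last holds). The fingers move at their own pace and stop on an object; "squeeze" is the grip in N (left out, the last holds). Time passes only in rows, so rows that do not move let the fingers close. It gives the time, the measured TCP pose, the force and the opening at its end, in the units of the state.
- telemetry.observe(): the state, without advancing time (a new reading comes with each control period).
- cams.read_camera(name): name is "scene" or "top"; returns a dict with "color" (480x640x3 uint8, red, green, blue), "K" (3x3 intrinsics, pixels), "k1" (the pictures are not rectified: a ray, as slopes to the right and down, at radius r is drawn at 1 + k1 r^2 times it, then the intrinsics apply), "R" (3x3) and "t" (3): a world point X has camera coordinates R X + t. Camera axes: x right, y down, z forward; pixel columns grow to the right and rows downward; lengths in m; the calibration is good to about 2 mm. A picture is of the moment at which its call begins. There is no depth.
- robot.hand_in(): hands the job in, once; it reports no verdict.
Trained networks look in a picture, given as the dict that the camera call returned (one of the last four; its "shot" number tells which), for a name from the list of things; names that differ only in an ending like _2 or _b are one class to them, and where a whole thing is asked for, a point or a joint stands for the part that bears it (a point fixed in the world has none). Each returns a list of dicts, best first, with "score" (0 to 1); they miss things now and then, are a little off and sometimes report something else, mostly with a low value. They report only what shows in the picture. A call takes as long as a camera call.
- cams.cut_out(picture, query): "region" (480x640 bool, what is visible of it) and "extent" ([centre column, centre row, width, height] in pixels, round what is visible of it).
The state is a dict: "time": time; "qpos": joint angles; "qvel": joint speeds; "joint_efforts": joint torques, N m; "tool_pos": TCP position; "tool_rot": TCP orientation; "contact_force": force on the tool from outside, world axes, zero at the start; "torque": the same for the moment, N m; "opening": finger opening in m.
Only numpy, scipy, OpenCV 4.12 (cv2) and the standard library are available. Lean on these libraries where they do the work, as an engineer would, in place of code of your own. Each camera call takes 0.05 s, during which the arm holds its last target.

## Working session

There is one attempt and no reset: what is moved stays moved. The work goes in short steps, Python scripts to look and compute and a tool call to move; the robot and the scene stay as the last step left them, time stands still between calls to the robot, and variables do not carry over. Pictures are saved under pics/ and viewed, and the job is handed in when it is done.

Besides the shell and the picture viewer there is one more tool, called after ">>>" as name(argument=value, ...) on one line, values as JSON. servo_tool: Moves the arm, as the interface text tells. Its arguments: {"type":"object","properties":{"targets":{"type":"string"},"hand":{"type":"number"},"squeeze":{"type":"number"}},"required":["targets"]}

```bash
mkdir -p pics; ls; python3 - <<'E'
from cell import telemetry, cams, robot
import cv2
print(telemetry.observe())
for n in ("scene","top"):
    p=cams.read_camera(n); cv2.imwrite(f"pics/{n}0.png",p["color"][:,:,::-1]); print(n,p["K"],p["k1"],p["R"],p["t"])
E
```

```text
pics
{'time': 0.0, 'qpos': array([ 1.06202471e+00,  3.42702263e-01,  1.52503275e+00,  1.71770068e-05,
        1.27539994e+00, -1.46000729e-01]), 'qvel': array([ 0.00055543, -0.00032193, -0.00019747,  0.00101273, -0.00289607,
        0.00096862]), 'joint_efforts': array([ 9.06045370e-04, -4.31230438e+01, -2.44230151e+01,  7.18078692e-02,
        5.57597622e-02, -1.14620548e-04]), 'tool_pos': array([0.1860859 , 0.49049385, 0.24005008]), 'tool_rot': array([-3.14006915e+00, -2.40627872e-04,  2.77881657e+00]), 'contact_force': array([ 0.71895399,  0.58824564, -0.28607464]), 'torque': array([ 0.06778493, -0.00676581,  0.01546483]), 'opening': 0.09173056863575853}
scene [[550.25055832   0.         317.66341165]
 [  0.         550.25055832 237.11942448]
 [  0.           0.           1.        ]] 0.024229822921176175 [[ 0.51292218 -0.85835567  0.01167822]
 [-0.64600556 -0.39491696 -0.6532361 ]
 [ 0.56532084  0.32751509 -0.75706421]] [-0.40673264  0.3195362   0.6674589 ]
top [[563.12624114   0.         316.22149961]
 [  0.         563.12624114 241.86797011]
 [  0.           0.           1.        ]] -0.14350029251697402 [[-0.01411084 -0.99929874  0.03468301]
 [-0.99568684  0.01086191 -0.09213981]
 [ 0.09169847 -0.03583359 -0.99514187]] [-0.17816215  0.51425425  0.85416485]
```

View pics/scene0.png

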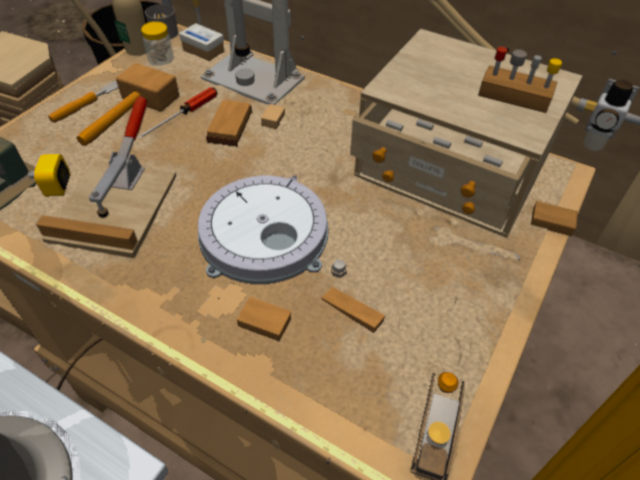

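View pics/top0.png

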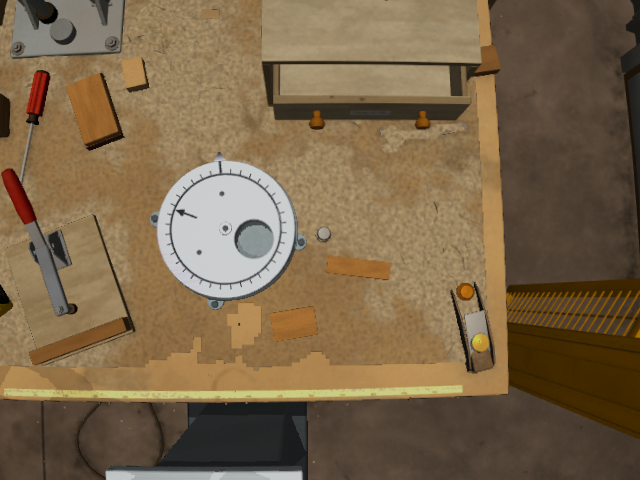

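The top view shows the dial centre near (225,229), the arrow tip near (177,211), the finger hole near (254,239) and the long line and lug near (220,165). Next I'll rectify onto the z = 36 mm plane.

```bash
cat > h.py <<'E'
import numpy as np, cv2
def proj(p,X):
    X=np.atleast_2d(X); c=X@p["R"].T+p["t"]; s=c[:,:2]/c[:,2:]; r2=(s**2).sum(1,keepdims=True)
    s=s*(1+p["k1"]*r2); return s@p["K"][:2,:2].T+p["K"][:2,2]
def back(p,uv,z):
    uv=np.atleast_2d(uv).astype(float); d=(uv-p["K"][:2,2])/p["K"][0,0]; s=d.copy()
    for _ in range(20): s=d/(1+p["k1"]*(s**2).sum(1,keepdims=True))
    ray=np.c_[s,np.ones(len(s))]@p["R"]; o=-p["R"].T@p["t"]
    return o+ray*((z-o[2])/ray[:,2])[:,None]
def rect(p,c,half=.14,ppm=2500,z=.036):
    # ortho picture: right = -y, up = +x
    n=int(2*half*ppm); i=(np.arange(n)+.5)/ppm-half
    gx,gy=np.meshgrid(i,i); X=np.stack([c[0]-gy,c[1]-gx,np.full_like(gx,z)],-1).reshape(-1,3)
    m=proj(p,X).astype(np.float32).reshape(n,n,2)
    return cv2.remap(np.ascontiguousarray(p["color"]),m[...,0],m[...,1],cv2.INTER_CUBIC)
def polar(p,c,rs,th,z=.036):
    X=np.array([[c[0]+r*np.cos(t),c[1]+r*np.sin(t),z] for r in rs for t in th])
    m=proj(p,X).astype(np.float32).reshape(len(rs),len(th),2)
    g=cv2.cvtColor(np.ascontiguousarray(p["color"]),cv2.COLOR_RGB2GRAY)
    return cv2.remap(g,m[...,0],m[...,1],cv2.INTER_LINEAR).astype(float)
E
python3 - <<'E'
from cell import cams
from h import *
for n in ("top","scene"):
    p=cams.read_camera(n)
    for q,z in (("dial",.036),("finger_hole",.036),("collar",.036),("table_base",.006),("index_tip",.036),("collet_nut",.012),("wedge",.011),("offcut_block",.011)):
        for r in cams.cut_out(p,q)[:2]:
            m=r["region"].astype(np.uint8); cs,_=cv2.findContours(m,0,cv2.CHAIN_APPROX_NONE); k=max(cs,key=len)
            W=back(p,k[:,0,:],z)[:,:2]; (a,b),R=cv2.minEnclosingCircle((W*1000).astype(np.float32))
            print(n,q,round(r["score"],2),np.round(r["extent"],1),"circ mm",round(a,1),round(b,1),round(R,1))
E
```

```text
top dial 0.64 [225.8 227.2 108.1 108. ] circ mm 533.0 -43.5 85.8
top finger_hole 0.69 [226.7 227.6 110.2 107.8] circ mm 533.2 -44.1 85.9
top collar 0.87 [227.1 224.6 138.6 142.8] circ mm 540.3 -43.2 113.6
top table_base 0.69 [227.4 243.9 155.6 132.5] circ mm 537.1 -40.4 89.6
top index_tip 0.75 [223.8 230.4 105.1 107.9] circ mm 533.7 -43.7 85.6
top collet_nut 0.56 [325.1 235.3  22.9  11.5] circ mm 527.2 -197.3 13.4
top wedge 0.64 [358.1 269.6  68.1  23.8] circ mm 474.6 -252.7 51.7
top offcut_block 0.69 [295.4 323.7  49.4  28.8] circ mm 383.7 -148.5 40.1
scene dial 0.74 [264.4 222.7 101.2  73.7] circ mm 532.0 -47.0 85.6
scene finger_hole 0.66 [262.6 221.8  96.9  72.6] circ mm 531.5 -46.7 86.0
scene collar 0.59 [264.4 225.2 128.5 100.7] circ mm 533.2 -55.0 120.7
scene table_base 0.6 [264.5 234.9 125.6 104. ] circ mm 508.4 -70.3 109.9
scene index_tip 0.75 [259.9 223.4 105.9  76. ] circ mm 532.0 -48.0 87.5
scene collet_nut 0.74 [339.3 269.8  16.2  16.7] circ mm 524.8 -199.1 18.6
scene wedge 0.81 [355.2 309.1  59.8  48.5] circ mm 469.0 -253.6 51.9
scene offcut_block 0.72 [265.1 318.2  55.2  46.4] circ mm 385.2 -148.7 44.4
```

```bash
cat > meas.py <<'E'
from cell import cams
from h import *
from scipy.optimize import least_squares
def centre(p,c0):
    # tick/gap circle: dark gap at r=85..86.5 ; maximise ring contrast
    th=np.linspace(-np.pi,np.pi,720,endpoint=False)
    rs=np.arange(.080,.092,.0003)
    c=np.array(c0,float)
    for _ in range(6):
        P=polar(p,c,rs,th); w=np.clip(np.median(P,axis=0)[None]-P,0,None)
        w[:, :]=np.where(w>8,w,0)
        ok=w.sum(0)>20
        rad=(w*rs[:,None]).sum(0)[ok]/w.sum(0)[ok]; t=th[ok]
        A=np.c_[np.ones_like(t),np.cos(t),np.sin(t)]
        s=least_squares(lambda x:A@x-rad,[.0865,0,0],loss='soft_l1',f_scale=.0005).x
        c+=s[1:]
    return c,s[0],ok.sum()
def darkang(p,c,r0,r1,lo,hi,n=8):
    th=np.linspace(lo,hi,int((hi-lo)/.001)); P=polar(p,c,np.linspace(r0,r1,n),th).mean(0)
    return th,P
E
python3 - <<'E'
from meas import *
for n in ("top","scene"):
    p=cams.read_camera(n); c,r,k=centre(p,(.533,-.045)); print(n,c,r,k)
    im=rect(p,c); im=im[:,:,::-1].copy(); cv2.imwrite(f"pics/rect_{n}.png",cv2.resize(im,(590,590)))
E
```

```text
top [ 0.53430811 -0.04333566] 0.08580919622128517 720
scene [ 0.53434184 -0.04550526] 0.08676669183816862 709
```

View pics/rect_top.png

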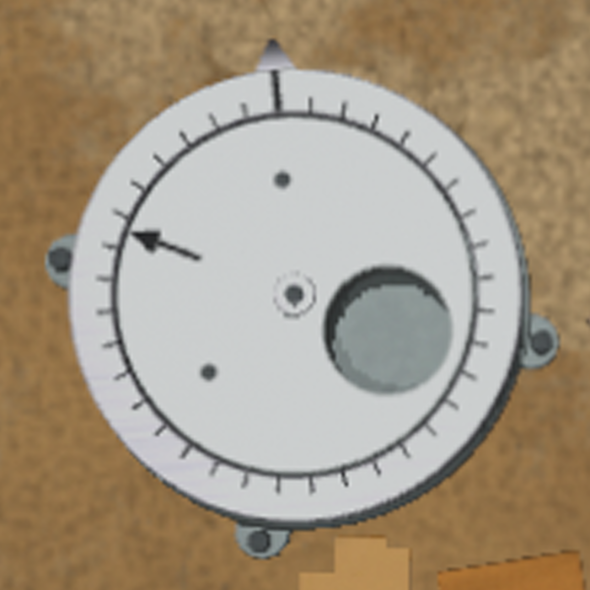

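View pics/rect_scene.png

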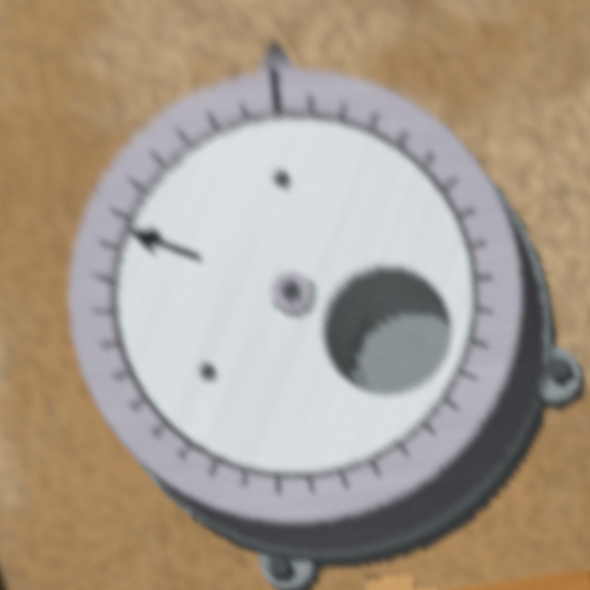

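```bash
cat >> meas.py <<'E'
def dip(p,c,r0,r1,guess,w,n=10,dbg=False):
    th,P=darkang(p,c,r0,r1,guess-w,guess+w,n)
    b=np.percentile(P,80); d=np.clip(b-P,0,None); d[d<.35*d.max()]=0
    # keep connected piece around the maximum
    i=d.argmax(); a=i
    while a>0 and d[a-1]>0:a-=1
    z=i
    while z<len(d)-1 and d[z+1]>0:z+=1
    return (th[a:z+1]*d[a:z+1]).sum()/d[a:z+1].sum(), d.max()
def hole(p,c,g):
    cx=c+.047*np.array([np.cos(g),np.sin(g)]); th=np.linspace(-np.pi,np.pi,360,endpoint=False); rs=np.arange(.024,.036,.0002)
    for _ in range(5):
        P=cv2.GaussianBlur(polar(p,cx,rs,th),(5,9),0); gr=np.diff(P,axis=0); i=gr.argmax(0); v=gr.max(0); ok=v>1.5
        A=np.c_[np.ones(360),np.cos(th),np.sin(th)]; y=rs[i]
        s=least_squares(lambda x:(A@x-y)[ok],[.03,0,0],loss='soft_l1',f_scale=.0005).x; cx=cx+s[1:]
    return cx,s[0]
E
python3 - <<'E'
from meas import *
for n in ("top","scene"):
    p=cams.read_camera(n); c,r,k=centre(p,(.533,-.045))
    L,_=dip(p,c,.092,.105,.1,.09); 
    A=[dip(p,c,a,b,1.21,.12) for a,b in((.048,.068),(.071,.080),(.08,.084))]
    h,hr=hole(p,c,-1.93); v=h-c
    print(n,c,L,A,"hole",h,hr,np.hypot(*v),np.arctan2(v[1],v[0])+np.pi)
E
```

```text
top [ 0.53430912 -0.04333516] 0.0906054543563533 [(np.float64(1.2055529569289867), np.float64(121.2)), (np.float64(1.2068773048524388), np.float64(156.12)), (np.float64(1.2082650662488357), np.float64(103.32000000000001))] hole [ 0.51731411 -0.08741721] 0.030317946125680055 0.04724466105930921 1.2028246973338592
scene [ 0.53434257 -0.04549942] 0.09363374320956715 [(np.float64(1.2010606535860189), np.float64(79.62)), (np.float64(1.2014710402557203), np.float64(137.5)), (np.float64(1.1964049825139318), np.float64(77.39999999999999))] hole [ 0.51707395 -0.08955598] 0.029898135535410004 0.047320032929619615 1.1972360325247513
```

>>> servo_tool(targets="-20 -16 0 0;-34 -28 0 0;-34 -28 0 0;-34 -28 0 0;-34 -28 0 0;-34 -28 0 0;-34 -28 0 0;-34 -28 0 0;-34 -28 0 0;-34 -28 0 0;-34 -28 0 0;-34 -28 0 0;-34 -28 0 0;-34 -28 0 0;-20 -16 0 0;0 0 0 0", hand=0, squeeze=20)

```text
time: 3.2
tool_pos: [0.5074, -0.0673, 0.2419]
tool_rot: [3.137, 0.006, 2.78]
contact_force: [-0.1, 0.0, -0.1]
opening: 0.0005
```

>>> servo_tool(targets="-17 -16 20 0;0 0 30 0;0 0 30 0;0 0 30 0;0 0 30 0;0 0 20 0;0 0 10 0;0 0 0 0;0 0 0 0")

```text
time: 4.32
tool_pos: [0.5174, -0.0806, 0.07]
tool_rot: [3.134, 0.008, 2.785]
contact_force: [-0.8, -0.2, -0.1]
opening: 0.0006
```

```bash
python3 - <<'E'
from meas import *
from cell import telemetry
for n in ("scene","top"):
    p=cams.read_camera(n); cv2.imwrite(f"pics/{n}1.png",cv2.resize(p["color"][130:330,140:400,::-1],None,fx=2.5,fy=2.5))
s=telemetry.observe(); print(s["tool_pos"],s["tool_rot"],s["qpos"])
E
```

```text
[ 0.51743123 -0.0807959   0.07006675] [3.13431591 0.00777524 2.78494337] [-0.30533678  0.53688965  1.74798893  0.00915358  0.84859663 -1.52553512]
```

View pics/scene1.png

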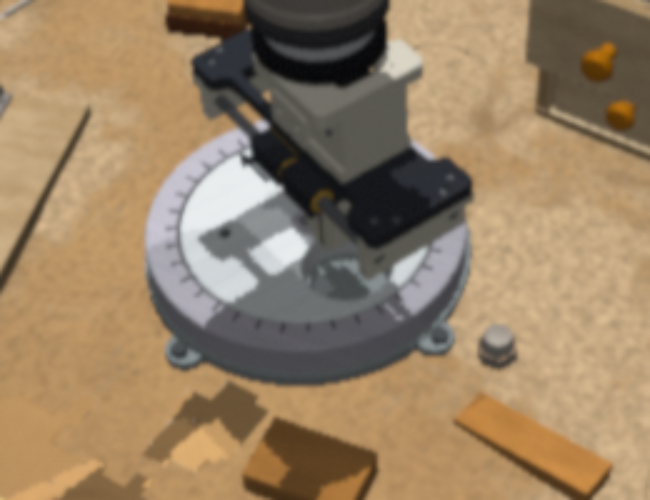

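The picture shows the shut fingers above the hole, with the body well above the loose parts. I'll centre the fingers and go down.

>>> servo_tool(targets="-3 -7 0 0;0 0 0 0;0 0 8 0;0 0 10 0;0 0 10 0;0 0 6 0;0 0 0 0")

```text
time: 5.3
tool_pos: [0.5182, -0.0891, 0.0338]
tool_rot: [3.134, 0.008, 2.784]
contact_force: [-0.4, -0.1, 0.0]
opening: -0.0
```

>>> servo_tool(targets="4 0 0 0;4 0 0 0;3 0 0 0;1 0 0 0;0 0 0 0")

```text
time: 5.92
tool_pos: [0.5065, -0.0846, 0.0346]
tool_rot: [3.134, 0.01, 2.785]
contact_force: [0.1, 0.2, 0.2]
opening: 0.0005
```

>>> servo_tool(targets="2 0 0 0;2 0 0 0;2.8 0.8 0 0.06;2.8 0.8 0 0.06;2.8 0.8 0 0.06;0 0 0 0")

```text
time: 6.68
tool_pos: [0.4987, -0.0786, 0.0353]
tool_rot: [3.131, 0.016, 2.599]
contact_force: [0.4, 0.1, -0.7]
opening: 0.0006
```

```bash
cat > fb.py <<'E'
from meas import *
from cell import telemetry
def st(c=(.5343,-.0444)):
    s=telemetry.observe(); d=s["tool_pos"][:2]-np.array(c); y=s["tool_rot"][2]
    X=np.array([np.cos(y),np.sin(y)]); Y=np.array([np.sin(y),-np.cos(y)])
    print("t",s["time"],"axis in tool frame mm",np.round(-1000*np.array([d@X,d@Y]),1),"R",round(np.hypot(*d)*1000,1),"F tool",np.round([s["contact_force"][:2]@X,s["contact_force"][:2]@Y],1),"yaw",round(y,3),"z",round(s["tool_pos"][2],4))
E
python3 - <<'E'
from fb import *
st()
p=cams.read_camera("scene"); cv2.imwrite("pics/scene2.png",cv2.resize(p["color"][130:330,140:400,::-1],None,fx=2.5,fy=2.5))
p=cams.read_camera("top"); cv2.imwrite("pics/top2.png",cv2.resize(p["color"][130:330,140:400,::-1],None,fx=2.5,fy=2.5))
E
```

```text
t 6.675 axis in tool frame mm [-12.8  47.7] R 49.4 F tool [-0.3  0.3] yaw 2.599 z 0.0353
```

View pics/scene2.png

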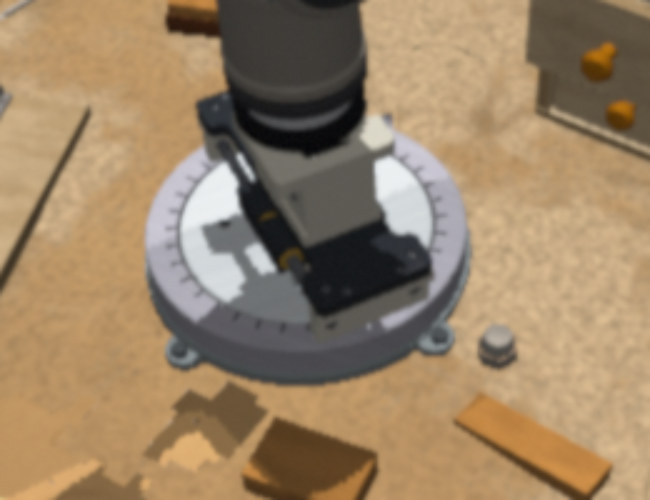

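View pics/top2.png

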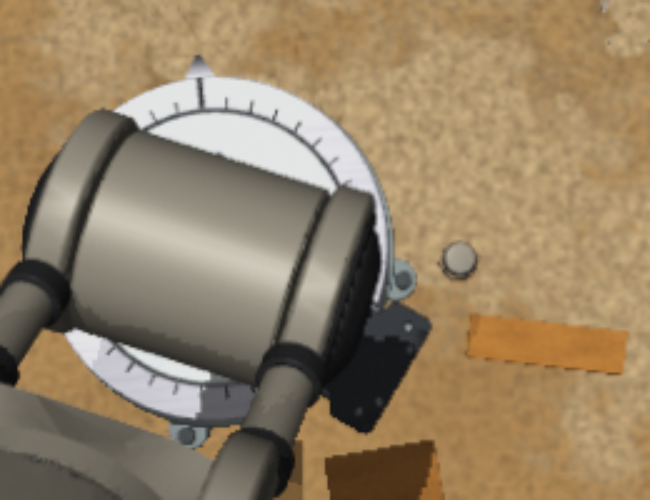

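>>> servo_tool(targets="3 0.8 0.3 0.06;3 0.8 0.3 0.06;3 0.8 0.3 0.06;3 0.8 0.3 0.06;3 0.8 0.3 0.06")

```text
time: 7.4
tool_pos: [0.4921, -0.0683, 0.0347]
tool_rot: [3.125, 0.018, 2.297]
contact_force: [0.9, -2.4, 0.8]
opening: 0.0008
```

```bash
python3 - <<'E'
from fb import *
st()
E
```

```text
t 7.4 axis in tool frame mm [-10.1  47.4] R 48.5 F tool [-2.4 -0.9] yaw 2.297 z 0.0347
```

>>> servo_tool(targets="5 0.6 0.3 0.04;5 0.6 0.3 0.04;5 0.6 0.3 0.04;5 0.6 0.3 0.04")

```text
time: 7.9
tool_pos: [0.4872, -0.0546, 0.0351]
tool_rot: [3.114, 0.027, 2.134]
contact_force: [2.8, -4.5, -0.6]
opening: 0.0007
```

```bash
python3 - <<'E'
from fb import *
st()
p=cams.read_camera("scene"); cv2.imwrite("pics/scene3.png",cv2.resize(p["color"][130:330,140:400,::-1],None,fx=2.5,fy=2.5))
E
```

```text
t 7.9 axis in tool frame mm [-16.5  45.3] R 48.2 F tool [-5.3 -0.1] yaw 2.134 z 0.0351
```

View pics/scene3.png

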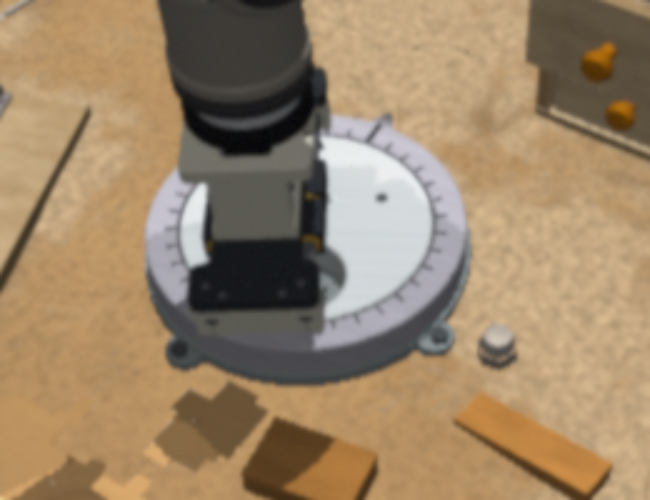

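```bash
cat > dot.py <<'E'
from fb import *
def dots(p,c,box):
    x0,y0,x1,y1=box; g=cv2.cvtColor(np.ascontiguousarray(p["color"]),cv2.COLOR_RGB2GRAY)[y0:y1,x0:x1].astype(float)
    w=np.clip(np.percentile(g,80)-15-g,0,None); yy,xx=np.mgrid[y0:y1,x0:x1]
    X=back(p,[[(xx*w).sum()/w.sum(),(yy*w).sum()/w.sum()]],.036)[0,:2]-c
    return np.hypot(*X),np.arctan2(X[1],X[0])
E
python3 - <<'E'
from dot import *
p0={**cams.read_camera("scene")}; p=dict(p0)
c=np.array([.53434,-.0455])
print("now",dots(p,c,(286,203,299,215)))
q=dict(p); q["color"]=cv2.imread("pics/scene0.png")[:,:,::-1]
print(proj(p,[[.53434+.055*np.cos(.11),-.0455+.055*np.sin(.11),.036]]))
print("start",dots(q,c,(272,192,284,203)))
E
```

```text
now (np.float64(0.055144635827067294), np.float64(-0.6101268106666073))
[[277.35551744 197.62909216]]
start (np.float64(0.0551234150278618), np.float64(0.1094086359725951))
```

>>> servo_tool(targets="4.5 0.8 0.5 0.1;4.5 0.8 0.5 0.1;4.5 0.8 0.3 0.08")

```text
time: 8.38
tool_pos: [0.4848, -0.0427, 0.0345]
tool_rot: [3.105, 0.021, 1.852]
contact_force: [1.6, -2.5, 2.9]
opening: 0.0003
```

```bash
python3 - <<'E'
from dot import *
st()
p=cams.read_camera("scene"); cv2.imwrite("pics/scene4.png",cv2.resize(p["color"][130:330,140:400,::-1],None,fx=2.5,fy=2.5))
E
```

```text
t 8.375 axis in tool frame mm [-15.3  47.1] R 49.5 F tool [-2.8  0.9] yaw 1.852 z 0.0345
```

View pics/scene4.png

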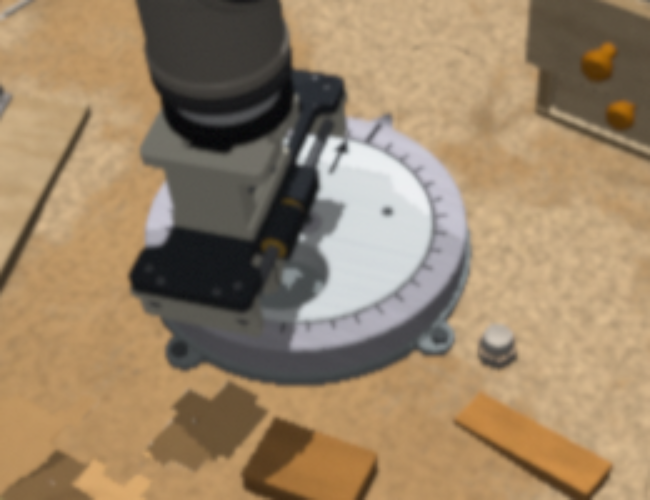

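The arrow is in view again, its tip at crop (345,145), and the long line is at crop (378,132).

```bash
cat > rem.py <<'E'
from dot import *
def rem(g=.3,w=.15,name="scene",c=None):
    p=cams.read_camera(name)
    if c is None: c=np.array([.53434,-.0455]) if name=="scene" else np.array([.53431,-.04334])
    L=dip(p,c,.092,.105,.092,.09)[0]
    A=[dip(p,c,a,b,g,w) for a,b in((.050,.068),(.071,.080))]
    print(name,"L",round(L,4),"A",np.round(A,4).tolist(),"rem",[round(a[0]-L,4) for a in A])
    return p
E
python3 - <<'E'
from rem import *
p=rem(); print(dots(p,np.array([.53434,-.0455]),(289,208,301,220)))
E
```

```text
scene L 0.0937 A [[0.246, 95.9], [0.2448, 152.64]] rem [np.float64(0.1524), np.float64(0.1511)]
(np.float64(0.05480773836074637), np.float64(-0.8464392331035605))
```

>>> servo_tool(targets="4 0.8 0.2 0.07;2 0.4 0 0.03")

```text
time: 8.72
tool_pos: [0.4854, -0.0371, 0.0346]
tool_rot: [3.102, 0.018, 1.757]
contact_force: [1.2, -3.0, 1.2]
opening: 0.0005
```

```bash
python3 - <<'E'
from rem import *
st(); rem(.2,.1)
E
```

```text
t 8.725 axis in tool frame mm [-16.2  46.7] R 49.5 F tool [-3.2  0.6] yaw 1.757 z 0.0346
scene L 0.0937 A [[0.1479, 87.1], [0.1494, 152.32]] rem [np.float64(0.0542), np.float64(0.0557)]
```

>>> servo_tool(targets="2 0.3 0.1 0.03")

```text
time: 8.9
tool_pos: [0.4856, -0.0352, 0.0346]
tool_rot: [3.101, 0.018, 1.726]
contact_force: [2.6, -3.6, 1.3]
opening: 0.0004
```

```bash
python3 - <<'E'
from rem import *
st(); rem(.12,.1)
E
```

```text
t 8.9 axis in tool frame mm [-16.6  46.7] R 49.5 F tool [-4.  2.] yaw 1.726 z 0.0346
scene L 0.0937 A [[0.1145, 83.94], [0.1138, 138.16]] rem [np.float64(0.0208), np.float64(0.0201)]
```

>>> servo_tool(targets="1.2 0.2 0.1 0.02")

```text
time: 9.07
tool_pos: [0.4859, -0.0338, 0.0345]
tool_rot: [3.1, 0.017, 1.703]
contact_force: [2.2, -4.0, 1.5]
opening: 0.0002
```

```bash
python3 - <<'E'
from rem import *
st(); rem(.1,.1)
p=rem(.1,.1,"top"); cv2.imwrite("pics/top5.png",cv2.resize(p["color"][130:330,140:400,::-1],None,fx=2.5,fy=2.5))
E
```

```text
t 9.075 axis in tool frame mm [-16.8  46.6] R 49.5 F tool [-4.3  1.7] yaw 1.703 z 0.0345
scene L 0.0937 A [[0.0873, 80.64], [0.086, 139.78]] rem [np.float64(-0.0064), np.float64(-0.0077)]
top L 0.0906 A [[0.0798, 44.22], [0.0757, 159.2]] rem [np.float64(-0.0108), np.float64(-0.0149)]
```

View pics/top5.png

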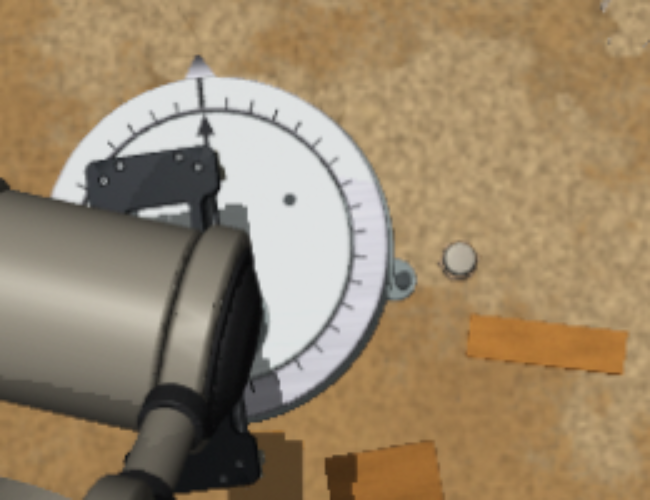

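>>> servo_tool(targets="-5 0 0 0;-6 0 0 0;-3 0 0 0;0 0 0 0")

```text
time: 9.68
tool_pos: [0.4845, -0.0471, 0.0333]
tool_rot: [3.107, 0.013, 1.704]
contact_force: [-0.5, 0.2, -0.0]
opening: 0.0005
```

```bash
python3 - <<'E'
from rem import *
st(); rem(.1,.1)
p=rem(.1,.1,"top"); im=rect(p,(.53431,-.04334))[:,:,::-1]; cv2.imwrite("pics/r6.png",im[0:350,150:550])
p=cams.read_camera("scene");im=rect(p,(.53434,-.0455))[:,:,::-1]; cv2.imwrite("pics/r6s.png",im[0:350,150:550])
E
```

```text
t 9.675 axis in tool frame mm [-3.9 49.8] R 49.9 F tool [ 0.2 -0.4] yaw 1.704 z 0.0333
scene L 0.1256 A [[0.0818, 78.12], [0.1, 83.54]] rem [np.float64(-0.0438), np.float64(-0.0256)]
top L 0.0906 A [[0.0723, 62.02], [0.0757, 159.28]] rem [np.float64(-0.0183), np.float64(-0.0149)]
```

View pics/r6.png

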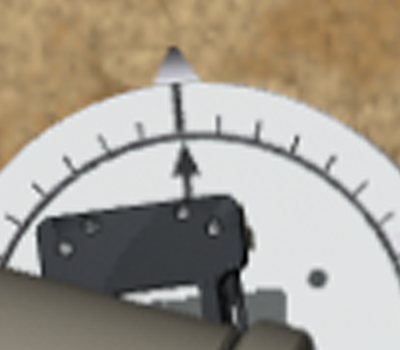

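View pics/r6s.png

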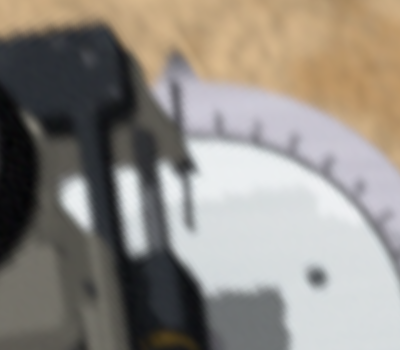

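```bash
python3 - <<'E'
from rem import *
for n,c in (("scene",np.array([.53434,-.0455])),("top",np.array([.53431,-.04334]))):
    p=cams.read_camera(n); q=dict(p); q["color"]=cv2.imread(f"pics/{n}0.png")[:,:,::-1]
    a=[]
    for pp,g in((q,.11),(p,-1.0)):
        for _ in range(3):
            u=np.round(proj(p,[[c[0]+.055*np.cos(g),c[1]+.055*np.sin(g),.036]])[0]).astype(int)
            r,g=dots(pp,c,(u[0]-6,u[1]-5,u[0]+7,u[1]+6))
        a.append(g); print(n,r,g)
    print("turned",a[1]-a[0])
E
```

```text
scene 0.0551234150278618 0.1094086359725951
scene 0.055050380633198594 -1.0144180448023647
turned -1.12382668077496
top 0.054977783101279244 0.10805953470830239
top 0.054986543547315934 -1.0261854183826726
turned -1.134244953090975
```

The dial is about 0.017 rad too far, by the small-hole mark in both views. I'll nudge it back off the opposite wall.

>>> servo_tool(targets="-5 2 0 0.05;-5 0 0 0;-3 0 0 0;0 0 0 0")

```text
time: 10.42
tool_pos: [0.4879, -0.0596, 0.0338]
tool_rot: [3.106, 0.011, 1.656]
contact_force: [0.2, -0.3, -0.1]
opening: 0.0001
```

```bash
cat > chk.py <<'E'
from rem import *
st()
for n,c,d0,need in (("scene",np.array([.53434,-.0455]),.1094,-1.107),("top",np.array([.53431,-.04334]),.1081,-1.116)):
    p=cams.read_camera(n); g=-1.0
    for _ in range(3):
        u=np.round(proj(p,[[c[0]+.055*np.cos(g),c[1]+.055*np.sin(g),.036]])[0]).astype(int)
        r,g=dots(p,c,(u[0]-6,u[1]-5,u[0]+7,u[1]+6))
    L=dip(p,c,.092,.105,.092,.09)[0]; A=[dip(p,c,a,b,.08,.1)[0] for a,b in((.050,.068),(.071,.080))]
    print(n,"by dot rem",round(g-d0-need,4),"r",round(r,4),"arrow rem",np.round(np.array(A)-L,4))
    cv2.imwrite(f"pics/chk_{n}_{telemetry.observe()['time']:.2f}.png",rect(p,c)[:,:,::-1][0:350,150:550])
E
python3 chk.py
```

```text
t 10.425 axis in tool frame mm [11.2 47.5] R 48.8 F tool [-0.3  0.1] yaw 1.656 z 0.0338
scene by dot rem -0.1312 r 0.0503 arrow rem [-0.0868 -0.0685]
top by dot rem -0.0725 r 0.051 arrow rem [-0.0157 -0.0151]
```

>>> servo_tool(targets="-2 0 0 0;-2 0 0 0")

```text
time: 10.78
tool_pos: [0.4882, -0.0631, 0.0338]
tool_rot: [3.106, 0.011, 1.656]
contact_force: [1.7, 2.5, -0.3]
opening: 0.0005
```

```bash
python3 chk.py
```

```text
t 10.775 axis in tool frame mm [14.7 47.5] R 49.7 F tool [2.4 1.9] yaw 1.656 z 0.0338
scene by dot rem -0.1456 r 0.0511 arrow rem [-0.0839  0.0503]
top by dot rem -0.0096 r 0.0514 arrow rem [0.0078 0.007 ]
```

>>> servo_tool(targets="5 0 0 0;7 0 0 0;2 0 0 0;0 0 -10 0;0 0 -20 0;0 0 -30 0;0 0 -40 0;0 0 -40 0;0 0 -40 0;0 0 0 0")

```text
time: 12.12
tool_pos: [0.4798, -0.0471, 0.2232]
tool_rot: [3.104, 0.013, 1.657]
contact_force: [0.0, 0.6, -0.0]
opening: 0.0003
```

>>> servo_tool(targets="38 -13 0 0;38 -13 0 0;38 -13 0 0;38 -13 0 0;38 -13 0 0;38 -13 0 0;38 -13 0 0;38 -13 0 0;0 0 0 0")

```text
time: 13.25
tool_pos: [0.3424, 0.2535, 0.211]
tool_rot: [3.112, 0.015, 1.654]
contact_force: [-0.2, 0.0, -0.3]
opening: 0.0006
```

```bash
python3 chk.py; python3 - <<'E'
from rem import *
for n in("scene","top"):
    p=cams.read_camera(n); c,_,_=centre(p,(.5343,-.0445)); print(c); rem(.1,.1,n,c)
    p0=dict(p); p0["color"]=cv2.imread(f"pics/{n}0.png")[:,:,::-1]
    h,hr=hole(p,c,-3.05); v=h-c; print("hole arrow angle",np.arctan2(-v[1],-v[0]),hr,np.hypot(*v))
    cv2.imwrite(f"pics/fin_{n}.png",p["color"][:,:,::-1])
E
ls pics
```

```text
t 13.25 axis in tool frame mm [-312.9  166.4] R 354.4 F tool [ 0.  -0.2] yaw 1.654 z 0.211
scene by dot rem 0.0032 r 0.0548 arrow rem [0.0113 0.0113]
top by dot rem 0.0067 r 0.0549 arrow rem [0.0087 0.007 ]
[ 0.53430181 -0.04545076]
scene L 0.0934 A [[0.1041, 83.94], [0.104, 124.44]] rem [np.float64(0.0107), np.float64(0.0106)]
hole arrow angle 0.10356876767916358 0.02994710678269473 0.047423480646550144
[ 0.53428543 -0.04329571]
top L 0.0901 A [[0.0987, 129.2], [0.0973, 144.68]] rem [np.float64(0.0085), np.float64(0.0071)]
hole arrow angle 0.10239175870706325 0.03033000880149367 0.047052053809816724
chk_scene_10.47.png
chk_scene_10.82.png
chk_scene_13.30.png
chk_top_10.53.png
chk_top_10.88.png
chk_top_13.35.png
fin_scene.png
fin_top.png
r6.png
r6s.png
rect_scene.png
rect_top.png
scene0.png
scene1.png
scene2.png
scene3.png
scene4.png
top0.png
top1.png
top2.png
top5.png
```

View pics/chk_top_13.35.png

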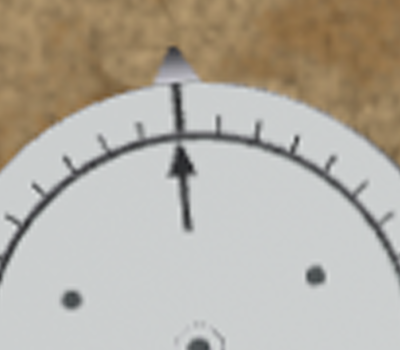

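View pics/fin_scene.png

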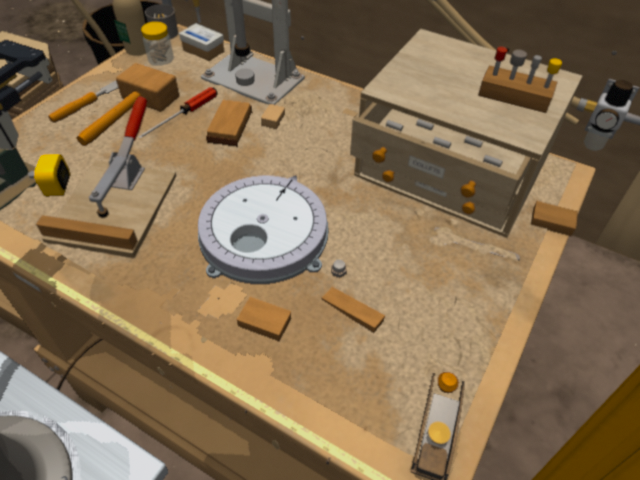

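View pics/fin_top.png

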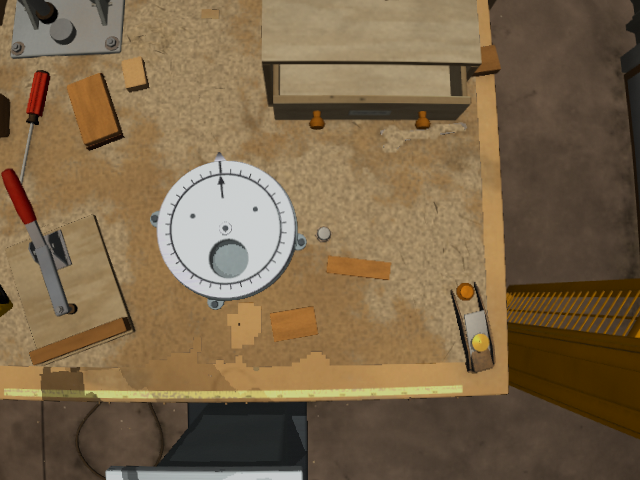

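The arrow meets the long line to within about 0.5° (0.7 mm, against a line 3.5 mm wide). The wedge, nut and block are unchanged and the arm is clear, so I'm handing in.

```bash
python3 -c "
from cell import robot; print(robot.hand_in())"
```

```text
the job is handed in; nothing more can be done
None
```

I pushed the dial clockwise with the shut fingertips in the finger hole until the arrow met the long line. Then I lifted out, moved the hand clear and handed in at about 14 s of the 48 s allowed.

- **Alignment:** with the hand clear, the arrow stood about 0.007–0.011 rad (0.4–0.65°, under 1 mm at the tip) counter-clockwise of the long line. That was by direct measurement in both cameras. Tracking a small hole in the dial instead gave 0.003–0.007 rad, so the methods differ by up to about 0.008 rad.
- **Overshoot:** the first push went about 0.017 rad too far, so I nudged the dial back from the opposite wall of the hole. I left the small remaining offset, since it was close to the measuring error.
- **Readings that failed:** during that correction the arm's shadow and body spoiled the scene camera's reading and the small-hole tracking in both views. I relied on the top camera's arrow reading until the hand was clear.
- **Loose things and forces:** the wedge, nut and block look unmoved in the final pictures compared with the first ones. The forces I read between moves stayed under about 6 N.

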